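# Nip a sketchbook in the studio's bench press

## Robot

A 7-joint arm with a two-finger parallel gripper is mounted at the origin on the work surface. World frame = base frame: x ahead of the robot, y to its left, z up, the work surface at z = 0. Lengths are in m, angles in rad, forces in N, time in s.
With the tool pointing down it reaches from about 0.4 to 0.85 m from the base axis. Payload 4.5 kg.
Tool frame: the origin (TCP) lies between the finger pads; the fingertips stand 11 mm ahead of it and the grasp point (between the pads) lies 8 mm behind it (r.tip_reach is the distance from the TCP to the fingertips, in m); x points along the fingers, y is the direction in which the jaws open and shut, and the axes are right-handed (so a half turn about x gives the same grasp; the last joint's range is limited). The gripper opens to 88 mm and grips with 3 to 60 N. Pads are 18 mm wide; open, the fingers measure 123 mm over their backs; the gripper's body (75 mm by 187 mm) begins 45 mm behind the grasp point.
Start: joints at [1.365, 0.689, -0.195, 1.565, 0.157, 0.902, -0.215], TCP at [0.148, -0.607, 0.25] pointing down, gripper open.
Joint ranges: [-3.01, 3.01], [-0.46, 2.08], [-1.47, 1.51], [0.13, 2.56], [-1, 4.14], [0.04, 2.09], [-2.66, 2.66]. Speed limits (rad/s): [2.57, 2.57, 3.14, 3.14, 3.14, 3.14, 3.14].

## Interface

Orientations are given as a unit quaternion [x, y, z, w].
In Python, from plant import r gives the robot as it stands.
- The arm moves only by the tool drive_tool, never from a script. Its argument "deltas" is a list of rows, each a list of 3 entries, a list of its own where there are three numbers: the turn, a rotation vector about the tool's x, y, z in degrees, then the shift along the tool's x, y, z in cm, then the finger opening in cm, from 0 to 8.81. A call has 1 to 12 rows; each row shifts and turns the commanded pose from where the row before left it, along the tool's axes as they then stand; what a row does not reach is not made up. A row lasts 1/12 s, in which the tool goes at most 41.7 mm and 7.16 degrees, less where a joint would pass 70% of its speed; a pose out of reach is approached as far as the arm can. A call is refused whole if a number of a shift passes 4.17 or a number of a turn 7.16, either way. A call with a gripper value outside its range is refused whole. The fingers move at their own pace and stop on an object; "force" is the grip in N (left out, the last holds). Time passes only in rows, so rows that do not move let the fingers close. It gives the time, the measured TCP pose, the force and the opening at its end, in the units of the state.
- r.get_state(): the state, without advancing time (a new reading comes with each control period).
- r.snapshot(name): name is "side" or "top" or "wrist"; returns a dict with "color" (480x640x3 uint8, red, green, blue), "fov_y" (degrees; the focal length in pixels is half the picture's height over the tangent of half this angle, whatever the lens; pixels are square), "cx", "cy" (the principal point, pixels), "extrinsics" (4x4, takes a point from world to camera coordinates); the wrist camera has in their place "tool_from_camera" (4x4, takes a point from camera to tool coordinates, whose origin is the TCP and whose axes are the tool frame's). Camera axes: x right, y up, looking along -z (the intrinsics and any distortion apply to the point x, -y, -z); pixel columns grow to the right and rows downward; lengths in m; the calibration is good to about 2 mm. A picture is of the moment at which its call begins: read the wrist's pose just before it. There is no depth.
- r.finish_job(): hands the job in, once; it reports no verdict.
The state is a dict: "clock": time; "q": joint angles; "qd": joint speeds; "joint_torque": joint torques, N m; "tool_pos": TCP position; "eef_rot": TCP orientation; "contact_force": force on the tool from outside, world axes, zero at the start; "moment": the same for the moment, N m; "opening": opening from 0.0 (shut) to 1.0 (fully open).
Only numpy, scipy, OpenCV 4.12 (cv2) and the standard library are available. Lean on these libraries where they do the work, as an engineer would, in place of code of your own. Each camera call takes 0.05 s, during which the arm holds its last target. There are 200 camera calls.

## Task

A freshly glued sketchbook lies between its two boards in the open bench press. With one fingertip against the arms of the press's handle, push the handle round clockwise, seen from above, until the platen has come down on the boards and the handle is as tight as it will go, so that the book stays firmly nipped after you let go. Leave the book where it lies, and do not knock, shift or pick up the ink bottles, the cup and the carton standing around.

Things in the scene. Friction and masses are not known exactly. Their poses are not given: they have to be found in the camera images.
- hub (a point): Centre of the press handle: the point where the axes of its three level arms meet on the vertical screw. The hub is a dark steel boss 48 mm across, from 18 mm below to 24 mm above this point. It stands 300 mm above the table with the press fully open and sinks 4 mm for each radian turned.
- knob_a (a point): Centre of the black ball knob (30 mm across) at the end of one of the three handle arms, 116 mm from the hub's centre and level with it; the other two are alike, 120 degrees to either side. The arms are bare steel rods 13 mm thick, free to push on from 30 to 100 mm from the screw's axis, with nothing above or between them. The fixed parts below them reach at most 234 mm above the table.
- handle (a joint): Turn of the handle in rad: 0 fully open, growing clockwise from above; starts at 0.3 to 3.6. The platen meets the boards at about 6.5; then the turn stiffens (the book gives up to 3 mm) to a hard stop at about 7.25. Friction 0.22 Nm, about 3 N at 85 mm from the axis; it stays where it is left, but for a little spring back from the stop.
- platen (a joint): How far the platen, the flat pressing plate under the crosshead, has come down, in m: 0 fully up, 0.004 per radian of the handle (right-hand screw, one piece with the handle). It touches the boards at 0.026, is tight at 0.029 and stays at about 0.0287 when let go.
- press: Fixed grey steel bench press: base 200 x 320 x 22 mm on 8 mm feet, two columns 276 mm apart carrying a crosshead (60 x 320 mm, top 219 mm above the table), and through its middle the upright screw with the platen (170 x 232 mm) below and the three-armed handle on top. Origin at the centre of its underside, on the screw's axis; y runs along the crosshead.
- book: The sketchbook (148 x 210 mm, grey cloth covers) between two plywood boards (165 x 225 x 9 mm), 40 mm high in all and about 0.7 kg, loose on the base of the press, under the platen. Origin at the centre of its underside. To be left in place.
- ink_a: Amber ink bottle with a black cap, 52 mm across, 98 mm high; origin at the centre of its underside. To be left alone.
- ink_b: A second ink bottle, the same. To be left alone.
- cup: White plastic water cup, 72 mm across the rim, 85 mm high; origin at the centre of its underside. To be left alone.
- carton: Small upright carton, 55 x 55 mm and 110 mm high with a flap standing up to 140 mm; origin at the centre of its underside. To be left alone.

How it is judged:
At the end, for the whole second after the job is handed in: The platen is down and, with the handle let go and at rest, presses the boards with more than 45 N (platen at more than 27.5 mm; pushed to the stop and let go it stays at about 28.7 mm and 65 N); the book lies within 10 mm of where it was (contact force between platen and book above 45 N and value of joint platen above 0.0275 m and velocity of joint handle between -0.05 and 0.05 rad/s and distance of book from where it was at the start of the episode below 0.01 m); the robot touches nothing.
It fails at once if an ink bottle, the cup or the carton is shifted or lifted by over 20 mm (distance of any of ink_a, ink_b, cup, carton from where it was at the start of the episode above 0.02 m).
It fails at once if an ink bottle, the cup or the carton is tipped (angle between any of ink_a, ink_b, cup, carton's own z axis and vertical above 0.4 rad).
It fails at once if the book is shifted or lifted by over 15 mm (distance of book from where it was at the start of the episode above 0.015 m).
It fails at once if anything but the fingers pushes on the handle (contact force between the arm and platen above 5 N).
It also fails if it takes over 64 s, if anything falls off the work surface, if the arm or the gripper's body presses on something with over 40 N, if the wrist force passes 120 N, or if a joint passes its speed limit or range.

## Working session

There is one attempt and no reset: what is moved stays moved. The work goes in short steps, Python scripts to look and compute and a tool call to move; the robot and the scene stay as the last step left them, time stands still between calls to the robot, and variables do not carry over. Pictures are saved under pics/ and viewed, about 8 in all and at most 12, crops included, and the job is handed in when it is done.

Besides the shell and the picture viewer there is one more tool, called after "Emit:" as name([rows], argument=value, ...), one row to a line, values as JSON. drive_tool: Moves the arm, as the interface text tells. Its arguments: {"type":"object","properties":{"deltas":{"type":"array","items":{"type":"array"}},"force":{"type":"number"}},"required":["deltas"]}

```bash
mkdir -p pics; ls; python3 - <<'E'
from plant import r
import cv2,numpy as np
s=r.get_state();print({k:np.round(v,3) for k,v in s.items()},r.tip_reach)
for n in("side","top"):
    d=r.snapshot(n);cv2.imwrite(f"pics/{n}0.png",d["color"][:,:,::-1]);print(n,d["fov_y"],d["cx"],d["cy"],np.round(d["extrinsics"],4).tolist(),[k for k in d])
E
```

```text
pics
{'clock': np.float64(0.0), 'q': array([ 1.365,  0.69 , -0.195,  1.566,  0.157,  0.902, -0.215]), 'qd': array([-0.   , -0.001,  0.   ,  0.002,  0.   ,  0.001,  0.   ]), 'joint_torque': array([-0.0000e+00, -5.2756e+01, -1.2670e+00, -1.5343e+01, -5.3000e-02,
        7.0000e-03,  0.0000e+00]), 'tool_pos': array([ 0.148, -0.607,  0.249]), 'eef_rot': array([-0.702, -0.085,  0.702, -0.084]), 'contact_force': array([ 0.508, -0.145, -0.09 ]), 'moment': array([ 0.002,  0.006, -0.019]), 'opening': np.float64(1.0)} 0.011
side 44.69933239718153 314.2145586319736 246.05924999719645 [[-0.998, 0.0631, 0.0042, 0.5468], [-0.0511, -0.8433, 0.5349, -0.0811], [0.0372, 0.5337, 0.8449, -1.4912], [0.0, 0.0, 0.0, 1.0]] ['color', 'fov_y', 'cx', 'cy', 'extrinsics']
top 56.65332160006118 320.5375838214248 242.5799020681152 [[0.0119, -0.9999, -0.0034, 0.0124], [0.9956, 0.0116, 0.0933, -0.5597], [-0.0933, -0.0045, 0.9956, -1.2515], [0.0, 0.0, 0.0, 1.0]] ['color', 'fov_y', 'cx', 'cy', 'extrinsics']
```

View pics/top0.png

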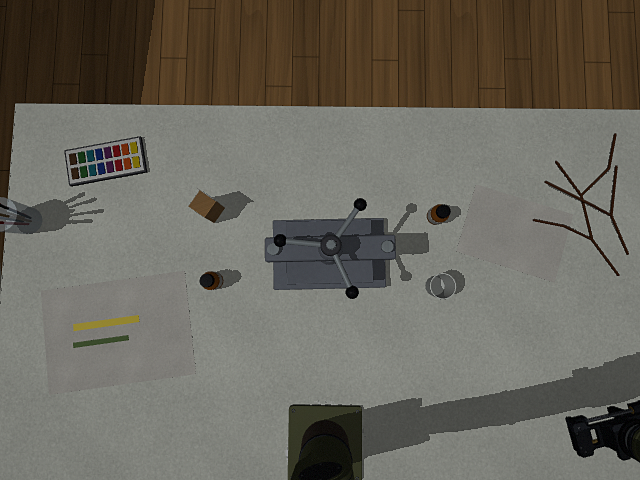

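View pics/side0.png

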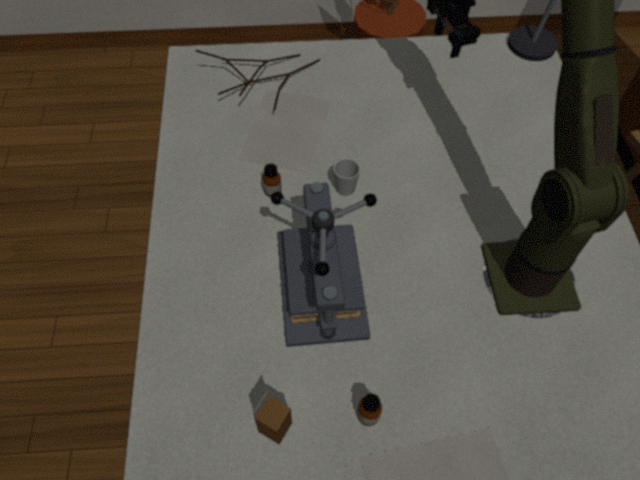

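The top view shows the press at its centre: hub about (331,244), knobs about (360,204), (352,292) and (280,240). In the side view the same knobs are at about (277,198), (371,200) and (322,268). The bottles, cup and carton stand clear of the handle circle. Next I triangulate the knobs.

```bash
cat > h.py <<'E'
import numpy as np,cv2
def ray(d,u,v):
    f=240/np.tan(np.radians(d["fov_y"]/2));E=d["extrinsics"]
    w=E[:3,:3].T@np.array([(u-d["cx"])/f,-(v-d["cy"])/f,-1]);return -E[:3,:3].T@E[:3,3],w/np.linalg.norm(w)
def onplane(d,u,v,z):
    c,w=ray(d,u,v);return c+w*(z-c[2])/w[2]
def tri(rays):
    A=sum(np.eye(3)-np.outer(w,w) for c,w in rays);b=sum((np.eye(3)-np.outer(w,w))@c for c,w in rays)
    return np.linalg.solve(A,b)
def knob(im,u,v,R=11):
    p=im[v-R:v+R+1,u-R:u+R+1].max(2);m=(p<45).astype(np.uint8)
    n,l,s,c=cv2.connectedComponentsWithStats(m);i=1+np.argmax(s[1:,4]);return c[i]+[u-R,v-R],s[i,4]
E
python3 - <<'E'
from plant import r
from h import *
t=r.snapshot("top");s=r.snapshot("side")
P=[]
for a,b in(((360,204),(277,198)),((352,292),(371,200)),((280,240),(322,268))):
    ka,na=knob(t["color"],*a);kb,nb=knob(s["color"],*b)
    p=tri([ray(t,*ka),ray(s,*kb)]);P.append(p);print(ka,na,kb,nb,p.round(4))
P=np.array(P);h=P.mean(0);print("hub",h.round(4),np.linalg.norm(P-h,axis=1).round(4),np.degrees(np.arctan2(*(P-h)[:,1::-1].T)).round(1))
for n,u,v,z in(("inkR",440,213,.098),("cup",441,285,.085),("inkL",209,281,.098),("carton",206,206,.11)):print(n,onplane(t,u,v,z).round(3))
E
```

```text
[359.90833333 203.93333333] 120 [276.33333333 197.27927928] 111 [ 0.6252 -0.0713  0.2947]
[351.84962406 291.84962406] 133 [369.82524272 199.47572816] 103 [ 0.4251 -0.0539  0.2943]
[279.73426573 240.74125874] 143 [318.33450704 267.50704225] 284 [0.5426 0.1093 0.294 ]
hub [ 0.531  -0.0053  0.2943] [0.115  0.1165 0.1152] [ -35.  -155.3   84.2]
inkR [ 0.637 -0.306  0.098]
cup [ 0.442 -0.309  0.085]
inkL [0.446 0.317 0.098]
carton [0.647 0.329 0.11 ]
```

```bash
cat >> h.py <<'E'
from scipy.spatial.transform import Rotation as Ro
def totool(s,target):
    return (Ro.from_quat(s["eef_rot"]).as_matrix().T@(np.array(target)-s["tool_pos"])*100).round(2)
E
python3 - <<'E'
from plant import r
from h import *
s=r.get_state();print(Ro.from_quat(s["eef_rot"]).as_matrix().round(3));print(totool(s,[.599,.027,.40]))
E
```

```text
[[-0.     0.238 -0.971]
 [ 0.001 -0.971 -0.238]
 [-1.    -0.001  0.   ]]
[-15.03 -50.87 -58.83]
```

Emit:
drive_tool([
  [[0, 0, 0], [-3.5, 0, 0], 0],
  [[0, 0, 0], [-3.5, -1, -1], 0],
  [[0, 0, 0], [-3, -2, -2], 0],
  [[0, 0, 0], [-2.5, -2.2, -2.5], 0],
  [[0, 0, 0], [-2.5, -2.2, -2.5], 0],
  [[0, 0, 0], [0, -2.5, -2.9], 0],
  [[0, 0, 0], [0, -2.5, -2.9], 0],
  [[0, 0, 0], [0, -2.5, -2.9], 0],
  [[0, 0, 0], [0, -2.5, -2.9], 0],
  [[0, 0, 0], [0, -2.5, -2.9], 0],
  [[0, 0, 0], [0, -2.5, -2.9], 0],
  [[0, 0, 0], [0, -2.5, -2.9], 0],
], force=40)

```text
clock: 1.2
tool_pos: [0.3648, -0.2963, 0.3998]
eef_rot: [-0.702, -0.084, 0.702, -0.085]
contact_force: [0.5, -0.6, -0.2]
opening: 0.117
```

Emit:
drive_tool([
  [[0, 0, 0], [0, -2.5, -2.9], 0],
  [[0, 0, 0], [0, -2.5, -2.9], 0],
  [[0, 0, 0], [0, -2.5, -2.9], 0],
  [[0, 0, 0], [0, -2.5, -2.9], 0],
  [[0, 0, 0], [0, -2.5, -2.9], 0],
  [[0, 0, 0], [0, -2.5, -2.9], 0],
  [[0, 0, 0], [0, -2.5, -2.9], 0],
  [[0, 0, 0], [0, -2.5, -2.9], 0],
  [[0, 0, 0], [0, -2, -2], 0],
  [[0, 0, 0], [0, 0, 0], 0],
  [[0, 0, 0], [0, 0, 0], 0],
])

```text
clock: 2.12
tool_pos: [0.557, -0.0225, 0.3992]
eef_rot: [-0.702, -0.086, 0.702, -0.086]
contact_force: [-0.3, -1.1, 0.4]
opening: 0.009
```

```bash
python3 - <<'E'
from plant import r
from h import *
s=r.get_state();print({k:np.round(v,3) for k,v in s.items()});print(Ro.from_quat(s["eef_rot"]).as_matrix().round(3));print(totool(s,[.599,.027,.40]))
d=r.snapshot("side");cv2.imwrite("pics/side1.png",d["color"][:,:,::-1])
E
```

```text
{'clock': np.float64(2.117), 'q': array([ 0.186,  0.461, -0.372,  1.539,  0.175,  1.176, -1.545]), 'qd': array([ 0.048, -0.018,  0.046,  0.025,  0.01 ,  0.006,  0.004]), 'joint_torque': array([ -2.031, -43.231,  -3.47 , -18.473,  -0.215,  -0.199,  -0.063]), 'tool_pos': array([ 0.557, -0.023,  0.399]), 'eef_rot': array([-0.702, -0.086,  0.702, -0.086]), 'contact_force': array([-0.331, -1.125,  0.433]), 'moment': array([-0.072,  0.089, -0.045]), 'opening': np.float64(0.009)}
[[-0.001  0.241 -0.97 ]
 [ 0.001 -0.97  -0.241]
 [-1.    -0.001  0.001]]
[-0.08 -3.79 -5.27]
```

View pics/side1.png

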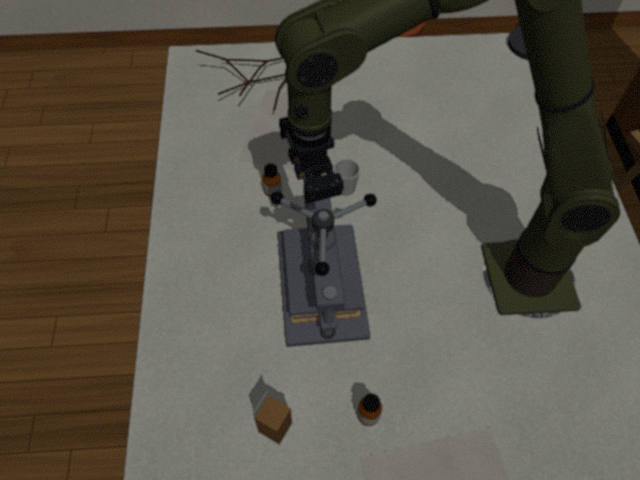

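Emit:
drive_tool([
  [[0, 0, 0], [0, -1.3, -1.8], 0],
  [[0, 0, 0], [0, -1.3, -1.8], 0],
  [[0, 0, 0], [0, -1.2, -1.7], 0],
  [[0, 0, 0], [0, 0, 0], 0],
  [[0, 0, 0], [0, 0, 0], 0],
])

```text
clock: 2.58
tool_pos: [0.5989, 0.0239, 0.3994]
eef_rot: [-0.702, -0.084, 0.702, -0.085]
contact_force: [-0.5, -0.8, -0.8]
opening: 0.002
```

```bash
cat > circ.py <<'E'
# rows of a clockwise arc about the hub: python3 circ.py n_rows step_deg sink_cm_per_row ; target radius 0.075
import sys
from plant import r
from h import *
n,st,sk=int(sys.argv[1]),float(sys.argv[2]),float(sys.argv[3])
H=np.array([.531,-.0053]);s=r.get_state();p=s["tool_pos"];R=Ro.from_quat(s["eef_rot"]).as_matrix()
v=p[:2]-H;phi=np.degrees(np.arctan2(v[1],v[0]));print("pos",p.round(4),"rad",np.linalg.norm(v).round(4),"phi",phi.round(1),"F",s["contact_force"].round(1),"q",s["q"].round(2))
a=np.radians(phi-st*np.arange(n+1));W=H+.075*np.c_[np.cos(a),np.sin(a)];W[0]=p[:2]
d=np.c_[np.diff(W,axis=0),np.zeros(n)]@R*100;d[:,0]=sk
print(d.round(2).tolist())
E
python3 circ.py 12 5 0; python3 - <<'E'
from plant import r
from h import *
d=r.snapshot("top");cv2.imwrite("pics/top1.png",d["color"][:,:,::-1][150:350,200:460].repeat(3,0).repeat(3,1)[:600,:780])
E
```

```text
pos [0.5989 0.0239 0.3994] rad 0.074 phi 23.3 F [-0.5 -0.8 -0.8] q [ 0.09  0.53 -0.36  1.41  0.19  1.23 -1.63]
[[0.0, 0.63, -0.18], [0.0, 0.65, -0.02], [0.0, 0.65, 0.03], [0.0, 0.65, 0.09], [0.0, 0.64, 0.15], [0.0, 0.62, 0.2], [0.0, 0.6, 0.25], [0.0, 0.58, 0.31], [0.0, 0.55, 0.36], [0.0, 0.52, 0.4], [0.0, 0.48, 0.45], [0.0, 0.44, 0.49]]
```

View pics/top1.png

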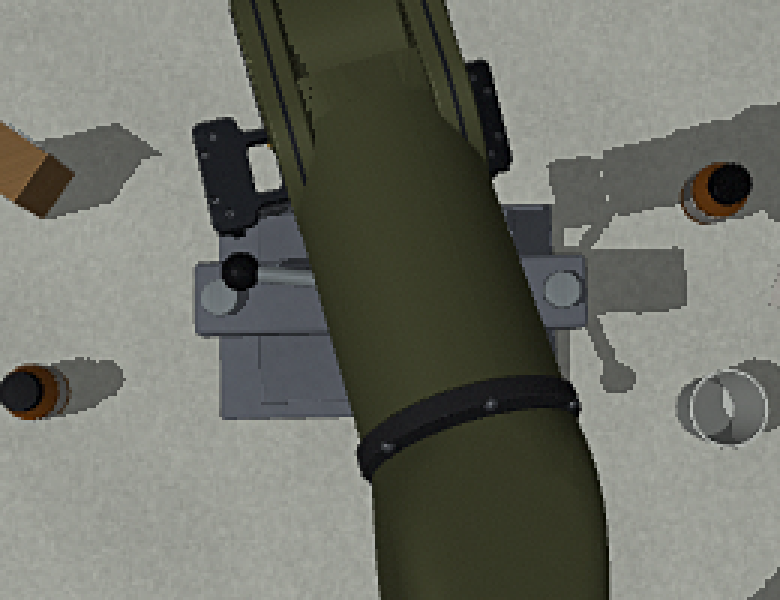

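The arm hides the hub in the top view. The handle's left knob, at (240,272) in the crop, has not moved, and the gripper hangs over the free gap. Next: lower into the gap.

Emit:
drive_tool([
  [[0, 0, 0], [3, 0, 0], 0],
  [[0, 0, 0], [3, 0, 0], 0],
  [[0, 0, 0], [3, 0, 0], 0],
  [[0, 0, 0], [2.2, 0, 0], 0],
  [[0, 0, 0], [0, 0, 0], 0],
  [[0, 0, 0], [0, 0, 0], 0],
])

```text
clock: 3.13
tool_pos: [0.5983, 0.023, 0.2875]
eef_rot: [-0.701, -0.083, 0.703, -0.084]
contact_force: [0.3, 0.8, 0.7]
opening: -0.001
```

Emit:
drive_tool([
  [[0, 0, 0], [0, 0.63, -0.15], 0],
  [[0, 0, 0], [0, 0.65, -0.02], 0],
  [[0, 0, 0], [0, 0.65, 0.03], 0],
  [[0, 0, 0], [0, 0.65, 0.09], 0],
  [[0, 0, 0], [0, 0.64, 0.15], 0],
  [[0, 0, 0], [0, 0.62, 0.2], 0],
  [[0, 0, 0], [0, 0.6, 0.25], 0],
  [[0, 0, 0], [0.02, 0.58, 0.31], 0],
  [[0, 0, 0], [0.03, 0.55, 0.36], 0],
  [[0, 0, 0], [0.03, 0.52, 0.4], 0],
  [[0, 0, 0], [0.03, 0.48, 0.45], 0],
  [[0, 0, 0], [0.03, 0.44, 0.49], 0],
])

```text
clock: 4.13
tool_pos: [0.5908, -0.049, 0.2863]
eef_rot: [0.702, 0.085, -0.702, 0.085]
contact_force: [-0.1, 2.6, -0.2]
opening: 0.007
```

```bash
python3 circ.py 12 5 .035; python3 - <<'E'
from plant import r
from h import *
d=r.snapshot("side");cv2.imwrite("pics/side2.png",cv2.resize(d["color"][120:320,220:460,::-1],None,fx=3,fy=3))
E
```

```text
pos [ 0.5908 -0.049   0.2863] rad 0.0741 phi -36.1 F [-0.1  2.6 -0.2] q [ 0.21  0.62 -0.35  1.62  0.25  0.95 -1.56]
[[0.04, 0.47, 0.46], [0.04, 0.35, 0.55], [0.04, 0.3, 0.58], [0.04, 0.25, 0.6], [0.04, 0.2, 0.62], [0.04, 0.14, 0.64], [0.04, 0.09, 0.65], [0.04, 0.03, 0.65], [0.04, -0.03, 0.65], [0.04, -0.08, 0.65], [0.04, -0.14, 0.64], [0.04, -0.2, 0.62]]
```

View pics/side2.png

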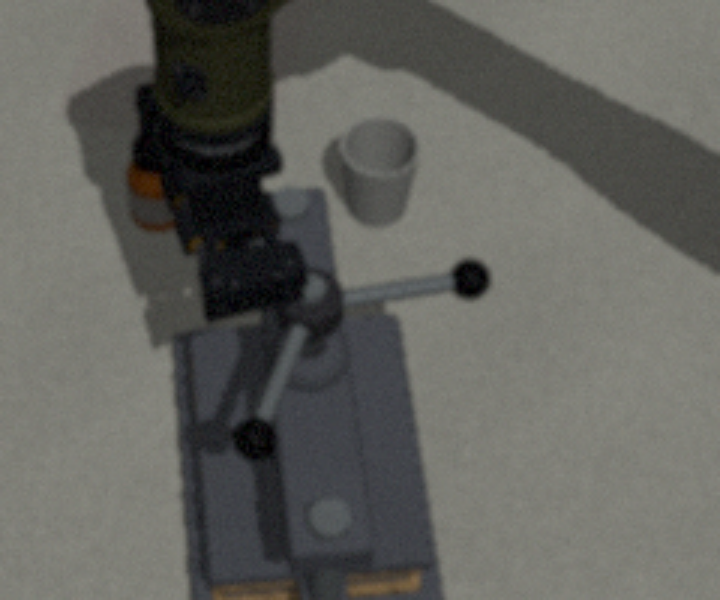

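The handle turns with the finger: the front knob is now at (255,438) in the crop and the right one at (470,278), both further clockwise. Continue round.

Emit:
drive_tool([
  [[0, 0, 0], [0.04, 0.47, 0.46], 0],
  [[0, 0, 0], [0.04, 0.35, 0.55], 0],
  [[0, 0, 0], [0.03, 0.3, 0.58], 0],
  [[0, 0, 0], [0.04, 0.25, 0.6], 0],
  [[0, 0, 0], [0.03, 0.2, 0.62], 0],
  [[0, 0, 0], [0.04, 0.14, 0.64], 0],
  [[0, 0, 0], [0.03, 0.09, 0.65], 0],
  [[0, 0, 0], [0.04, 0.03, 0.65], 0],
  [[0, 0, 0], [0.03, -0.03, 0.65], 0],
  [[0, 0, 0], [0.04, -0.08, 0.65], 0],
  [[0, 0, 0], [0.03, -0.14, 0.64], 0],
  [[0, 0, 0], [0.04, -0.2, 0.62], 0],
])

```text
clock: 5.18
tool_pos: [0.5229, -0.0804, 0.2821]
eef_rot: [0.702, 0.084, -0.702, 0.085]
contact_force: [3.8, 1.2, 0.2]
opening: 0.005
```

```bash
python3 circ.py 24 5 .035
```

```text
pos [ 0.5229 -0.0804  0.2821] rad 0.0755 phi -96.2 F [3.8 1.2 0.2] q [ 0.29  0.53 -0.36  1.81  0.25  0.84 -1.52]
[[0.04, -0.3, 0.59], [0.04, -0.3, 0.58], [0.04, -0.35, 0.55], [0.04, -0.4, 0.52], [0.04, -0.44, 0.48], [0.04, -0.48, 0.44], [0.04, -0.52, 0.4], [0.04, -0.55, 0.35], [0.04, -0.58, 0.3], [0.04, -0.6, 0.25], [0.04, -0.62, 0.2], [0.04, -0.64, 0.14], [0.04, -0.65, 0.09], [0.04, -0.65, 0.03], [0.04, -0.65, -0.03], [0.04, -0.65, -0.08], [0.04, -0.64, -0.14], [0.04, -0.62, -0.2], [0.04, -0.6, -0.25], [0.04, -0.58, -0.3], [0.04, -0.55, -0.35], [0.04, -0.52, -0.4], [0.04, -0.48, -0.44], [0.04, -0.44, -0.48]]
```

Emit:
drive_tool([
  [[0, 0, 0], [0.04, -0.28, 0.59], 0],
  [[0, 0, 0], [0.03, -0.3, 0.58], 0],
  [[0, 0, 0], [0.04, -0.35, 0.55], 0],
  [[0, 0, 0], [0.03, -0.4, 0.52], 0],
  [[0, 0, 0], [0.04, -0.44, 0.48], 0],
  [[0, 0, 0], [0.03, -0.48, 0.44], 0],
  [[0, 0, 0], [0.04, -0.52, 0.4], 0],
  [[0, 0, 0], [0.03, -0.55, 0.35], 0],
  [[0, 0, 0], [0.04, -0.58, 0.3], 0],
  [[0, 0, 0], [0.03, -0.6, 0.25], 0],
  [[0, 0, 0], [0.04, -0.62, 0.2], 0],
  [[0, 0, 0], [0.03, -0.64, 0.14], 0],
])

```text
clock: 6.18
tool_pos: [0.4625, -0.0353, 0.2777]
eef_rot: [-0.702, -0.084, 0.702, -0.085]
contact_force: [2.5, -2.7, 0.4]
opening: 0.004
```

```bash
python3 circ.py 24 5 .035
```

```text
pos [ 0.4625 -0.0353  0.2777] rad 0.0747 phi -156.4 F [ 2.5 -2.7  0.4] q [ 0.23  0.46 -0.37  1.99  0.24  0.74 -1.62]
[[0.04, -0.64, 0.11], [0.04, -0.65, 0.03], [0.04, -0.65, -0.03], [0.04, -0.65, -0.09], [0.04, -0.64, -0.14], [0.04, -0.62, -0.2], [0.04, -0.6, -0.25], [0.04, -0.58, -0.3], [0.04, -0.55, -0.35], [0.04, -0.52, -0.4], [0.04, -0.48, -0.44], [0.04, -0.44, -0.48], [0.04, -0.4, -0.52], [0.04, -0.35, -0.55], [0.04, -0.3, -0.58], [0.04, -0.25, -0.6], [0.04, -0.2, -0.62], [0.04, -0.14, -0.64], [0.04, -0.08, -0.65], [0.04, -0.03, -0.65], [0.04, 0.03, -0.65], [0.04, 0.09, -0.65], [0.04, 0.14, -0.64], [0.04, 0.2, -0.62]]
```

Emit:
drive_tool([
  [[0, 0, 0], [0.04, -0.64, 0.11], 0],
  [[0, 0, 0], [0.03, -0.65, 0.03], 0],
  [[0, 0, 0], [0.04, -0.65, -0.03], 0],
  [[0, 0, 0], [0.03, -0.65, -0.09], 0],
  [[0, 0, 0], [0.04, -0.64, -0.14], 0],
  [[0, 0, 0], [0.03, -0.62, -0.2], 0],
  [[0, 0, 0], [0.04, -0.6, -0.25], 0],
  [[0, 0, 0], [0.03, -0.58, -0.3], 0],
  [[0, 0, 0], [0.04, -0.55, -0.35], 0],
  [[0, 0, 0], [0.03, -0.52, -0.4], 0],
  [[0, 0, 0], [0.04, -0.48, -0.44], 0],
  [[0, 0, 0], [0.03, -0.44, -0.48], 0],
])

```text
clock: 7.18
tool_pos: [0.4708, 0.0395, 0.2734]
eef_rot: [-0.702, -0.085, 0.702, -0.085]
contact_force: [0.1, -1.9, -0.9]
opening: 0.004
```

```bash
python3 circ.py 12 5 .035
```

```text
pos [0.4708 0.0395 0.2734] rad 0.075 phi 143.4 F [ 0.1 -1.9 -0.9] q [ 0.06  0.47 -0.36  1.97  0.24  0.74 -1.78]
[[0.04, -0.4, -0.52], [0.04, -0.35, -0.55], [0.04, -0.3, -0.58], [0.04, -0.25, -0.61], [0.04, -0.19, -0.63], [0.04, -0.14, -0.64], [0.04, -0.08, -0.65], [0.04, -0.02, -0.65], [0.04, 0.03, -0.65], [0.04, 0.09, -0.65], [0.04, 0.15, -0.64], [0.04, 0.2, -0.62]]
```

Emit:
drive_tool([
  [[0, 0, 0], [0.04, -0.4, -0.52], 0],
  [[0, 0, 0], [0.03, -0.35, -0.55], 0],
  [[0, 0, 0], [0.04, -0.3, -0.58], 0],
  [[0, 0, 0], [0.03, -0.25, -0.61], 0],
  [[0, 0, 0], [0.04, -0.19, -0.63], 0],
  [[0, 0, 0], [0.03, -0.14, -0.64], 0],
  [[0, 0, 0], [0.04, -0.08, -0.65], 0],
  [[0, 0, 0], [0.03, -0.02, -0.65], 0],
  [[0, 0, 0], [0.04, 0.03, -0.65], 0],
  [[0, 0, 0], [0.03, 0.09, -0.65], 0],
  [[0, 0, 0], [0.04, 0.15, -0.64], 0],
  [[0, 0, 0], [0.03, 0.2, -0.62], 0],
])

```text
clock: 8.18
tool_pos: [0.5371, 0.0679, 0.2683]
eef_rot: [-0.699, -0.084, 0.705, -0.085]
contact_force: [-8.6, -3.0, 2.1]
opening: 0.006
```

```bash
python3 circ.py 12 4 .03; python3 - <<'E'
from plant import r
from h import *
d=r.snapshot("side");cv2.imwrite("pics/side3.png",cv2.resize(d["color"][120:320,220:460,::-1],None,fx=3,fy=3))
E
```

```text
pos [0.5371 0.0679 0.2683] rad 0.0734 phi 85.3 F [-8.6 -3.   2.1] q [ 0.    0.57 -0.35  1.78  0.25  0.84 -1.8 ]
[[0.03, 0.03, -0.54], [0.03, 0.22, -0.48], [0.03, 0.25, -0.46], [0.03, 0.28, -0.44], [0.03, 0.31, -0.42], [0.03, 0.34, -0.4], [0.03, 0.37, -0.37], [0.03, 0.39, -0.35], [0.03, 0.41, -0.32], [0.03, 0.44, -0.29], [0.03, 0.46, -0.26], [0.03, 0.47, -0.23]]
```

View pics/side3.png

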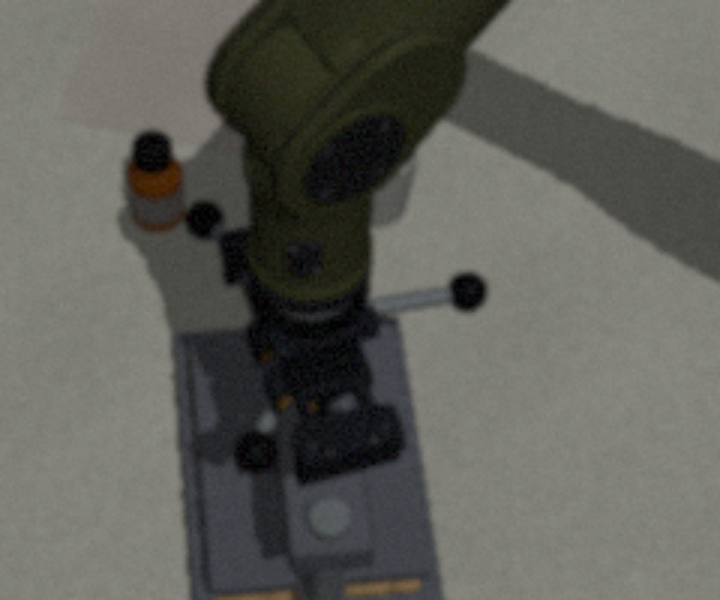

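Force has risen to 9 N, so the platen is meeting the boards. The pushed arm's knob is at (257,452), and the finger stands behind it. I continue in small steps and watch the force.

Emit:
drive_tool([
  [[0, 0, 0], [0.03, 0.1, -0.54], 0],
  [[0, 0, 0], [0.03, 0.22, -0.48], 0],
  [[0, 0, 0], [0.03, 0.25, -0.46], 0],
  [[0, 0, 0], [0, 0, 0], 0],
])

```text
clock: 8.57
tool_pos: [0.5502, 0.0665, 0.2668]
eef_rot: [-0.697, -0.084, 0.707, -0.085]
contact_force: [-12.9, -1.1, 3.7]
opening: 0.005
```

```bash
python3 circ.py 8 4 .03
```

```text
pos [0.5502 0.0665 0.2668] rad 0.0743 phi 75.0 F [-12.9  -1.1   3.7] q [ 0.01  0.59 -0.35  1.74  0.25  0.86 -1.78]
[[0.03, 0.2, -0.49], [0.03, 0.3, -0.43], [0.03, 0.33, -0.41], [0.03, 0.35, -0.38], [0.03, 0.38, -0.36], [0.03, 0.41, -0.33], [0.03, 0.43, -0.3], [0.03, 0.45, -0.27]]
```

Emit:
drive_tool([
  [[0, 0, 0], [0.03, 0.2, -0.49], 0],
  [[0, 0, 0], [0.03, 0.3, -0.43], 0],
  [[0, 0, 0], [0.03, 0.33, -0.41], 0],
  [[0, 0, 0], [0, 0, 0], 0],
])

```text
clock: 8.9
tool_pos: [0.5607, 0.0627, 0.2655]
eef_rot: [-0.694, -0.085, 0.71, -0.085]
contact_force: [-22.6, 0.4, 8.4]
opening: 0.002
```

```bash
python3 circ.py 8 4 .03
```

```text
pos [0.5607 0.0627 0.2655] rad 0.0742 phi 66.4 F [-22.6   0.4   8.4] q [ 0.02  0.61 -0.35  1.71  0.25  0.89 -1.77]
[[0.03, 0.27, -0.45], [0.03, 0.36, -0.38], [0.03, 0.39, -0.35], [0.03, 0.41, -0.33], [0.03, 0.43, -0.3], [0.03, 0.45, -0.27], [0.03, 0.47, -0.23], [0.03, 0.48, -0.2]]
```

Emit:
drive_tool([
  [[0, 0, 0], [0.03, 0.27, -0.45], 0],
  [[0, 0, 0], [0.03, 0.36, -0.38], 0],
  [[0, 0, 0], [0, 0, 0], 0],
  [[0, 0, 0], [0, 0, 0], 0],
])

```text
clock: 9.23
tool_pos: [0.5676, 0.0604, 0.2646]
eef_rot: [-0.692, -0.087, 0.711, -0.085]
contact_force: [-28.9, 3.3, 11.3]
opening: 0.006
```

```bash
python3 circ.py 8 4 .03; python3 - <<'E'
from plant import r
from h import *
d=r.snapshot("side");cv2.imwrite("pics/side4.png",cv2.resize(d["color"][120:320,220:460,::-1],None,fx=3,fy=3))
E
```

```text
pos [0.5676 0.0604 0.2646] rad 0.0752 phi 60.8 F [-28.9   3.3  11.3] q [ 0.02  0.62 -0.35  1.68  0.25  0.91 -1.75]
[[0.03, 0.39, -0.36], [0.03, 0.4, -0.34], [0.03, 0.42, -0.31], [0.03, 0.44, -0.28], [0.03, 0.46, -0.25], [0.03, 0.47, -0.22], [0.03, 0.49, -0.19], [0.03, 0.5, -0.15]]
```

View pics/side4.png

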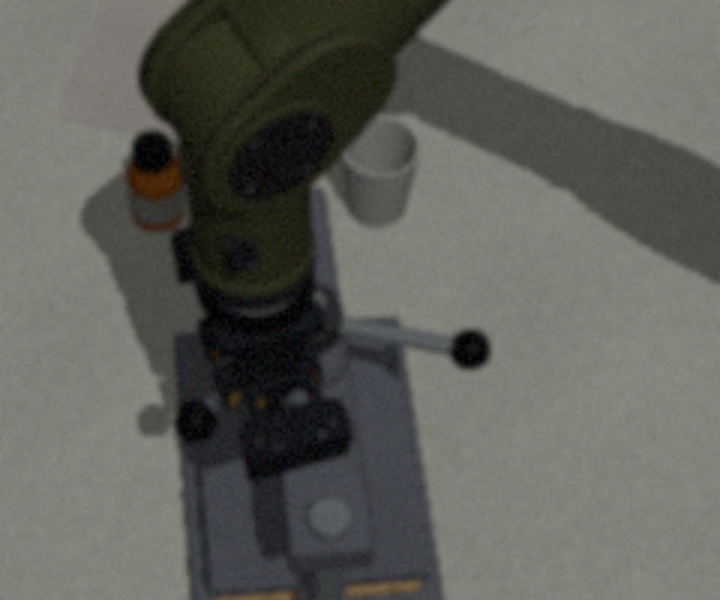

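The pushed arm's knob is at (195,420) and the next arm's at (469,348), so the handle is still following. The bottle and cup have not moved. Next I work out the handle's angle.

```bash
cat > ang.py <<'E'
import sys
from plant import r
from h import *
d=r.snapshot("side")
for a in sys.argv[1:]:
    u,v=map(int,a.split(","));k,n=knob(d["color"],u,v,8)
    p=onplane(d,*k,.272);w=p[:2]-[.531,-.0053];print(k.round(1),n,"rad",np.linalg.norm(w).round(4),"ang",np.degrees(np.arctan2(w[1],w[0])).round(1))
E
python3 ang.py 376,236 285,260
```

```text
[376.2 236. ] 111 rad 0.1156 ang 164.3
[285.7 260.5] 212 rad 0.1141 ang 44.4
```

Emit:
drive_tool([
  [[0, 0, 0], [0.03, 0.35, -0.36], 0],
  [[0, 0, 0], [0.03, 0.38, -0.34], 0],
  [[0, 0, 0], [0, 0, 0], 0],
  [[0, 0, 0], [0, 0, 0], 0],
])

```text
clock: 9.67
tool_pos: [0.574, 0.0572, 0.2638]
eef_rot: [-0.691, -0.089, 0.713, -0.084]
contact_force: [-33.8, 6.1, 12.9]
opening: 0.005
```

```bash
python3 circ.py 8 4 .03; python3 ang.py 376,240
```

```text
pos [0.574  0.0572 0.2638] rad 0.0759 phi 55.5 F [-33.8   6.1  12.9] q [ 0.03  0.63 -0.35  1.66  0.25  0.92 -1.74]
[[0.03, 0.46, -0.27], [0.03, 0.43, -0.3], [0.03, 0.45, -0.27], [0.03, 0.46, -0.24], [0.03, 0.48, -0.21], [0.03, 0.49, -0.17], [0.03, 0.5, -0.14], [0.03, 0.51, -0.1]]
[375.1 240.2] 115 rad 0.1155 ang 159.0
```

Emit:
drive_tool([
  [[0, 0, 0], [0.03, 0.4, -0.3], 0],
  [[0, 0, 0], [0.03, 0.42, -0.29], 0],
  [[0, 0, 0], [0, 0, 0], 0],
  [[0, 0, 0], [0, 0, 0], 0],
])

```text
clock: 10.05
tool_pos: [0.578, 0.0544, 0.2633]
eef_rot: [-0.688, -0.091, 0.715, -0.084]
contact_force: [-41.6, 12.3, 18.3]
opening: 0.007
```

```bash
python3 circ.py 8 4 .03; python3 ang.py 375,243
```

```text
pos [0.578  0.0544 0.2633] rad 0.076 phi 51.8 F [-41.6  12.3  18.3] q [ 0.04  0.64 -0.36  1.65  0.24  0.94 -1.73]
[[0.03, 0.48, -0.23], [0.03, 0.45, -0.27], [0.03, 0.46, -0.24], [0.03, 0.48, -0.21], [0.03, 0.49, -0.17], [0.03, 0.5, -0.14], [0.03, 0.51, -0.1], [0.03, 0.52, -0.07]]
[374.1 242.8] 113 rad 0.1154 ang 155.6
```

Emit:
drive_tool([
  [[0, 0, 0], [0.03, 0.44, -0.25], 0],
  [[0, 0, 0], [0.03, 0.45, -0.25], 0],
  [[0, 0, 0], [0, 0, 0], 0],
  [[0, 0, 0], [0, 0, 0], 0],
])

```text
clock: 10.43
tool_pos: [0.5783, 0.0539, 0.2634]
eef_rot: [-0.683, -0.097, 0.719, -0.082]
contact_force: [-60.5, 21.3, 32.9]
opening: 0.003
```

```bash
python3 circ.py 8 4 .03; python3 ang.py 374,244
```

```text
pos [0.5783 0.0539 0.2634] rad 0.0758 phi 51.4 F [-60.5  21.3  32.9] q [ 0.05  0.65 -0.37  1.63  0.24  0.95 -1.71]
[[0.03, 0.48, -0.24], [0.03, 0.45, -0.27], [0.03, 0.47, -0.24], [0.03, 0.48, -0.2], [0.03, 0.5, -0.17], [0.03, 0.51, -0.13], [0.03, 0.51, -0.1], [0.03, 0.52, -0.06]]
[374.1 242.8] 115 rad 0.1154 ang 155.6
```

Hard stop: the handle stays at 155.6° while the force jumps to about 72 N. I back off counter-clockwise and lift out.

Emit:
drive_tool([
  [[0, 0, 0], [0, -0.45, 0.25], 0],
  [[0, 0, 0], [0, -0.45, 0.25], 0],
  [[0, 0, 0], [0, -0.42, 0.3], 0],
  [[0, 0, 0], [0, -0.42, 0.32], 0],
  [[0, 0, 0], [0, -0.4, 0.36], 0],
  [[0, 0, 0], [0, -0.38, 0.4], 0],
  [[0, 0, 0], [0, -0.35, 0.45], 0],
  [[0, 0, 0], [0, -0.3, 0.5], 0],
  [[0, 0, 0], [0, 0, 0], 0],
  [[0, 0, 0], [0, 0, 0], 0],
])

```text
clock: 11.32
tool_pos: [0.5623, 0.0702, 0.2642]
eef_rot: [-0.698, -0.091, 0.705, -0.084]
contact_force: [-14.5, 11.9, 1.8]
opening: 0.002
```

```bash
python3 circ.py 1 4 0; python3 ang.py 374,243
```

```text
pos [0.5623 0.0702 0.2642] rad 0.0817 phi 67.5 F [-14.5  11.9   1.8] q [ 0.01  0.61 -0.36  1.71  0.25  0.87 -1.77]
[[0.0, 0.86, -0.01]]
[377. 235.] 5 rad 0.117 ang 165.8
```

```bash
python3 - <<'E'
from plant import r
from h import *
d=r.snapshot("side");cv2.imwrite("pics/side5.png",cv2.resize(d["color"][120:320,220:460,::-1],None,fx=3,fy=3))
E
```

```text
(no output)
```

View pics/side5.png

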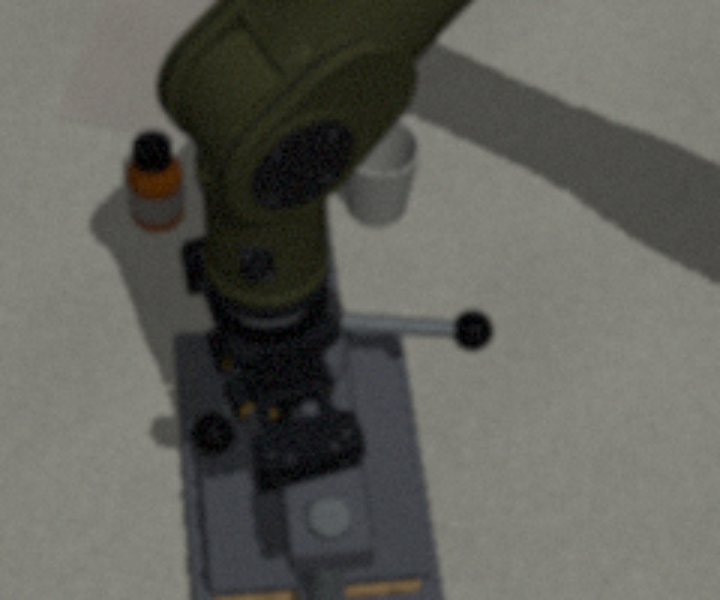

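The handle followed the finger back to about 172°, still pushing with about 19 N. I release further and see where it settles.

Emit:
drive_tool([
  [[0, 0, 0], [0, -0.25, 0.5], 0],
  [[0, 0, 0], [0, -0.2, 0.5], 0],
  [[0, 0, 0], [0, -0.2, 0.5], 0],
  [[0, 0, 0], [0, -0.1, 0.55], 0],
  [[0, 0, 0], [0, 0, 0.55], 0],
  [[0, 0, 0], [0, 0, 0], 0],
  [[0, 0, 0], [0, 0, 0], 0],
])

```text
clock: 12.0
tool_pos: [0.5405, 0.0666, 0.2654]
eef_rot: [-0.702, -0.087, 0.702, -0.084]
contact_force: [-5.1, 5.6, 1.7]
opening: 0.004
```

```bash
python3 circ.py 1 4 0; python3 ang.py 377,230 377,226
```

```text
pos [0.5405 0.0666 0.2654] rad 0.0725 phi 82.5 F [-5.1  5.6  1.7] q [ 0.01  0.58 -0.35  1.79  0.25  0.82 -1.79]
[[0.0, -0.02, -0.57]]
[376.  223.1] 30 rad 0.115 ang -179.1
[376.1 221. ] 73 rad 0.116 ang -176.4
```

Emit:
drive_tool([
  [[0, 0, 0], [0, -0.05, 0.6], 0],
  [[0, 0, 0], [0, 0, 0.6], 0],
  [[0, 0, 0], [0, 0.1, 0.6], 0],
  [[0, 0, 0], [0, 0.2, 0.6], 0],
  [[0, 0, 0], [0, 0.2, 0.6], 0],
  [[0, 0, 0], [0, 0, 0], 0],
  [[0, 0, 0], [0, 0, 0], 0],
])

```text
clock: 12.63
tool_pos: [0.5129, 0.0512, 0.2654]
eef_rot: [0.702, 0.084, -0.702, 0.084]
contact_force: [-0.1, 0.6, 0.3]
opening: 0.006
```

```bash
python3 circ.py 1 4 0; python3 - <<'E'
from plant import r
from h import *
d=r.snapshot("side");a=cv2.resize(d["color"][120:320,220:460,::-1],None,fx=2,fy=2)
w=r.snapshot("wrist");print(np.round(w["tool_from_camera"],3).tolist(),w["fov_y"])
b=cv2.resize(w["color"][:,:,::-1],(320,240));c=np.zeros((400,800,3),np.uint8);c[:,:480]=a;c[:240,480:]=b;cv2.imwrite("pics/both6.png",c)
E
```

```text
pos [0.5129 0.0512 0.2654] rad 0.0593 phi 107.7 F [-0.1  0.6  0.3] q [ 0.04  0.54 -0.35  1.87  0.26  0.78 -1.79]
[[0.0, -1.59, -0.41]]
[[0.0, 0.274, -0.962, -0.136], [1.0, -0.001, -0.0, -0.0], [-0.001, -0.962, -0.274, -0.071], [0.0, 0.0, 0.0, 1.0]] 62.21338138228357
```

View pics/both6.png

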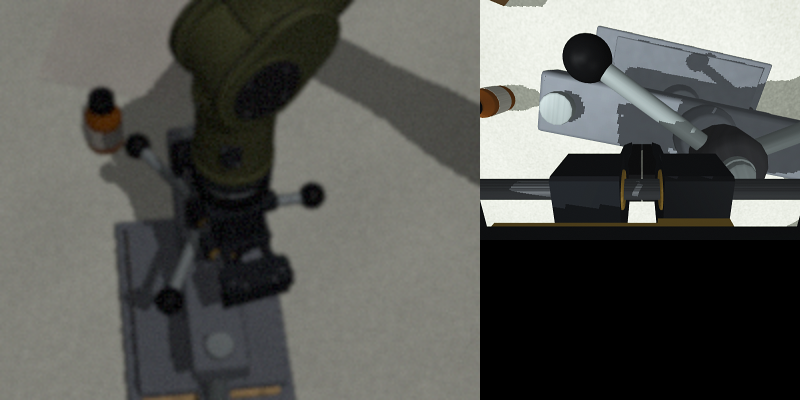

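Free now (force under 1 N). The handle has settled with knobs at (312,195) and (168,300) in the composite, so I measure that angle and check that it stays put.

```bash
python3 ang.py 376,217 304,270 289,193; sleep 0; python3 ang.py 376,217 304,270 289,193|head -2
```

```text
[375.6 217.4] 105 rad 0.1171 ang -171.8
[305.  270.6] 208 rad 0.1146 ang 67.8
[287.6 192.1] 112 rad 0.1196 ang -53.8
[375.6 217.3] 103 rad 0.1171 ang -171.7
[305.  270.7] 206 rad 0.1147 ang 67.8
```

The handle rests about 32° back from where I stopped pushing. Either that push went past a soft stop and this is the expected rest, or it is not tight yet. The absolute hub height tells: 0.271 if tight, 0.274 if only touching. I calibrate the cameras' height bias on the press itself, using known heights in the first pictures.

```bash
python3 - <<'E'
import cv2,numpy as np
t=cv2.imread("pics/top0.png")[190:300,255:405];s=cv2.imread("pics/side0.png")[170:350,270:380]
a=cv2.resize(t,None,fx=3.3,fy=3.3,interpolation=cv2.INTER_CUBIC);b=cv2.resize(s,None,fx=3.3,fy=3.3,interpolation=cv2.INTER_CUBIC)
for i in(a,b):i[:]=np.clip(i.astype(float)*1.6,0,255)
c=np.zeros((600,800,3),np.uint8)
a=a[:363,:430];c[:a.shape[0],:a.shape[1]]=a;c[:594,435:435+363]=b[:,:363];cv2.imwrite("pics/cal7.png",c)
E
```

```text
(no output)
```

View pics/cal7.png

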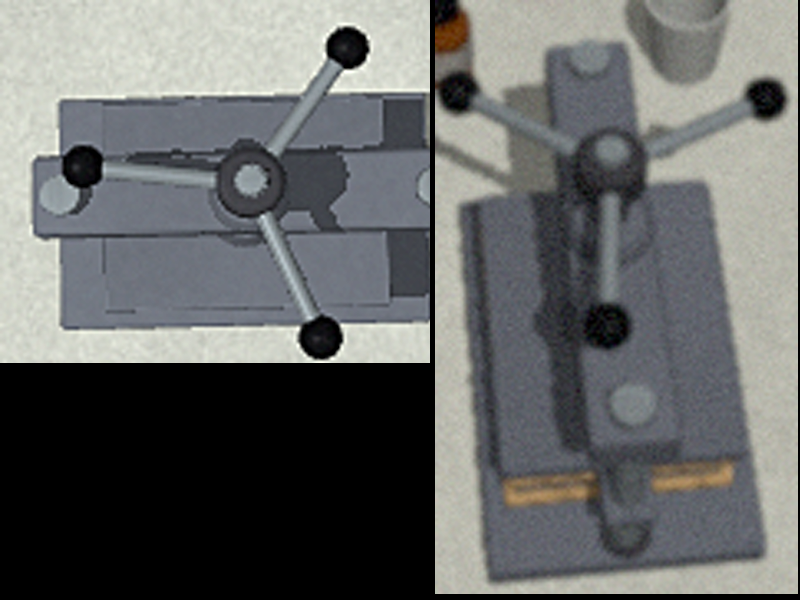

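The view shows the press unobstructed, but edges at about 2.7 mm per pixel are too coarse for this. A touch is better: I set the fingertip lightly on top of the hub, which is 24 mm above its centre.

Emit:
drive_tool([
  [[0, 0, 0], [-2, 0, 0], 0],
  [[0, 0, 0], [-2, 0, 0], 0],
  [[0, 0, 0], [-2, 0, 0], 0],
  [[0, 0, 0], [0, 0, 0], 0],
  [[0, 0, 0], [0, 2, 0], 0],
  [[0, 0, 0], [0, 2, -0.2], 0],
  [[0, 0, 0], [0, 1.9, -0.2], 0],
  [[0, 0, 0], [0, 0, 0], 0],
  [[0, 0, 0], [0.7, 0, 0], 0],
  [[0, 0, 0], [0.3, 0, 0], 0],
  [[0, 0, 0], [0, 0, 0], 0],
])

```text
clock: 13.75
tool_pos: [0.5298, -0.0032, 0.3139]
eef_rot: [-0.701, -0.086, 0.703, -0.085]
contact_force: [-0.1, 0.4, 0.1]
opening: 0.006
```

Emit:
drive_tool([
  [[0, 0, 0], [0.2, 0, 0], 0],
  [[0, 0, 0], [0, 0, 0], 0],
])

```text
clock: 13.92
tool_pos: [0.5305, -0.0036, 0.3128]
eef_rot: [-0.702, -0.085, 0.702, -0.085]
contact_force: [-0.4, 0.0, -0.0]
opening: 0.001
```

Emit:
drive_tool([
  [[0, 0, 0], [0.1, 0, 0], 0],
  [[0, 0, 0], [0, 0, 0], 0],
])

```text
clock: 14.08
tool_pos: [0.5308, -0.0042, 0.3122]
eef_rot: [0.702, 0.085, -0.702, 0.085]
contact_force: [-0.1, 0.0, 0.4]
opening: 0.005
```

Emit:
drive_tool([
  [[0, 0, 0], [0.2, 0, 0], 0],
  [[0, 0, 0], [0, 0, 0], 0],
  [[0, 0, 0], [0, 0, 0], 0],
])

```text
clock: 14.33
tool_pos: [0.5308, -0.0045, 0.3101]
eef_rot: [-0.702, -0.085, 0.702, -0.085]
contact_force: [-0.8, 0.5, -0.1]
opening: -0.0
```

Emit:
drive_tool([
  [[0, 0, 0], [0.1, 0, 0], 0],
  [[0, 0, 0], [0, 0, 0], 0],
  [[0, 0, 0], [0, 0, 0], 0],
])

```text
clock: 14.58
tool_pos: [0.5309, -0.0046, 0.3092]
eef_rot: [-0.702, -0.085, 0.702, -0.085]
contact_force: [-0.3, -0.2, -0.3]
opening: 0.005
```

Emit:
drive_tool([
  [[0, 0, 0], [0.1, 0, 0], 0],
  [[0, 0, 0], [0, 0, 0], 0],
  [[0, 0, 0], [0, 0, 0], 0],
])

```text
clock: 14.83
tool_pos: [0.5308, -0.0046, 0.3082]
eef_rot: [-0.702, -0.085, 0.702, -0.085]
contact_force: [0.4, -0.1, -0.5]
opening: 0.005
```

Emit:
drive_tool([
  [[0, 0, 0], [0.1, 0, 0], 0],
  [[0, 0, 0], [0, 0, 0], 0],
  [[0, 0, 0], [0, 0, 0], 0],
])

```text
clock: 15.08
tool_pos: [0.5308, -0.0046, 0.3071]
eef_rot: [-0.702, -0.085, 0.702, -0.085]
contact_force: [-0.3, -0.0, 0.2]
opening: 0.002
```

Emit:
drive_tool([
  [[0, 0, 0], [0.1, 0, 0], 0],
  [[0, 0, 0], [0, 0, 0], 0],
  [[0, 0, 0], [0, 0, 0], 0],
])

```text
clock: 15.33
tool_pos: [0.5309, -0.0046, 0.3062]
eef_rot: [-0.702, -0.085, 0.702, -0.085]
contact_force: [0.3, 0.0, -0.4]
opening: 0.003
```

Emit:
drive_tool([
  [[0, 0, 0], [0.1, 0, 0], 0],
  [[0, 0, 0], [0, 0, 0], 0],
  [[0, 0, 0], [0, 0, 0], 0],
])

```text
clock: 15.58
tool_pos: [0.5308, -0.0046, 0.3052]
eef_rot: [-0.702, -0.085, 0.702, -0.085]
contact_force: [-0.0, 0.4, -0.1]
opening: 0.001
```

Emit:
drive_tool([
  [[0, 0, 0], [0.1, 0, 0], 0],
  [[0, 0, 0], [0, 0, 0], 0],
  [[0, 0, 0], [0, 0, 0], 0],
])

```text
clock: 15.83
tool_pos: [0.5308, -0.0045, 0.3041]
eef_rot: [-0.702, -0.085, 0.702, -0.085]
contact_force: [-0.5, 0.1, -0.8]
opening: 0.004
```

Emit:
drive_tool([
  [[0, 0, 0], [0.1, 0, 0], 0],
  [[0, 0, 0], [0, 0, 0], 0],
  [[0, 0, 0], [0, 0, 0], 0],
])

```text
clock: 16.08
tool_pos: [0.5308, -0.0046, 0.3032]
eef_rot: [-0.702, -0.085, 0.702, -0.085]
contact_force: [-0.9, -0.0, 1.0]
opening: 0.007
```

Emit:
drive_tool([
  [[0, 0, 0], [0.1, 0, 0], 0],
  [[0, 0, 0], [0, 0, 0], 0],
  [[0, 0, 0], [0, 0, 0], 0],
])

```text
clock: 16.33
tool_pos: [0.531, -0.0045, 0.3026]
eef_rot: [0.702, 0.085, -0.702, 0.085]
contact_force: [-1.4, 0.1, 3.3]
opening: 0.003
```

Emit:
drive_tool([
  [[0, 0, 0], [0.1, 0, 0], 0],
  [[0, 0, 0], [0, 0, 0], 0],
  [[0, 0, 0], [0, 0, 0], 0],
])

```text
clock: 16.58
tool_pos: [0.5311, -0.0045, 0.3025]
eef_rot: [0.702, 0.084, -0.702, 0.085]
contact_force: [-3.0, -0.2, 10.9]
opening: 0.004
```

Contact on the hub at TCP z 0.303, so the tip is at about 0.292. That is even lower than a tight press should give, which suggests it is tight. To remove any tip-height bias I touch the free table near the start pose; that also clears the view.

Emit:
drive_tool([
  [[0, 0, 0], [-3, 0, 0], 0],
  [[0, 0, 0], [-4, 0, 0], 0],
  [[0, 0, 0], [-1, 2, 2], 0],
  [[0, 0, 0], [0, 2.8, 2.6], 0],
  [[0, 0, 0], [0, 2.8, 2.6], 0],
  [[0, 0, 0], [0, 2.8, 2.6], 0],
  [[0, 0, 0], [0, 2.8, 2.6], 0],
  [[0, 0, 0], [0, 2.8, 2.6], 0],
  [[0, 0, 0], [0, 2.8, 2.6], 0],
  [[0, 0, 0], [0, 2.8, 2.6], 0],
  [[0, 0, 0], [0, 2.8, 2.6], 0],
  [[0, 0, 0], [0, 2.8, 2.6], 0],
])

```text
clock: 17.58
tool_pos: [0.3475, -0.3305, 0.3812]
eef_rot: [0.702, 0.085, -0.702, 0.085]
contact_force: [1.3, -0.8, 0.6]
opening: 0.002
```

Emit:
drive_tool([
  [[0, 0, 0], [0, 2.8, 2.6], 0],
  [[0, 0, 0], [0, 2.8, 2.6], 0],
  [[0, 0, 0], [0, 2.8, 2.6], 0],
  [[0, 0, 0], [0, 2.8, 2.6], 0],
  [[0, 0, 0], [0, 2.8, 2.6], 0],
  [[0, 0, 0], [0, 2.8, 2.6], 0],
  [[0, 0, 0], [0, 2.8, 2.6], 0],
  [[0, 0, 0], [0, 2.8, 2.6], 0],
  [[0, 0, 0], [0, 0, 0], 0],
  [[0, 0, 0], [0, 0, 0], 0],
])

```text
clock: 18.42
tool_pos: [0.1977, -0.5975, 0.3799]
eef_rot: [-0.702, -0.083, 0.703, -0.083]
contact_force: [-0.0, -0.1, -0.2]
opening: 0.005
```

```bash
python3 - <<'E'
from plant import r
from h import *
s=r.get_state();print(s["tool_pos"].round(4),s["q"].round(2))
A=np.degrees
t=r.snapshot("top");d=r.snapshot("side");P=[]
cv2.imwrite("pics/top8.png",t["color"][:,:,::-1]);cv2.imwrite("pics/side8.png",d["color"][:,:,::-1])
f=240/np.tan(np.radians(t["fov_y"]/2))
def proj(d,p):
    f=240/np.tan(np.radians(d["fov_y"]/2));c=d["extrinsics"][:3,:3]@p+d["extrinsics"][:3,3];return int(round(d["cx"]-f*c[0]/c[2])),int(round(d["cy"]+f*c[1]/c[2]))
for a in(67.8,-171.8,-52.5):
    p=np.array([.531+.116*np.cos(np.radians(a)),-.0053+.116*np.sin(np.radians(a)),.272])
    ka,na=knob(t["color"],*proj(t,p),9);kb,nb=knob(d["color"],*proj(d,p),7);q=tri([ray(t,*ka),ray(d,*kb)]);P.append(q);print(na,nb,q.round(4))
P=np.array(P);h=P.mean(0);print(h.round(4),np.degrees(np.arctan2(P[:,1]-h[1],P[:,0]-h[0])).round(1))
E
```

```text
[ 0.1977 -0.5975  0.3799] [ 1.3   0.58 -0.23  1.36  0.14  1.22 -0.28]
126 200 [0.5737 0.1024 0.2743]
126 108 [ 0.415  -0.0187  0.2763]
123 94 [ 0.5998 -0.0973  0.2761]
[ 0.5295 -0.0045  0.2756] [  67.5 -172.9  -52.8]
```

Emit:
drive_tool([
  [[0, 0, 0], [4, 0, 0], 0],
  [[0, 0, 0], [4, 0, 0], 0],
  [[0, 0, 0], [4, 0, 0], 0],
  [[0, 0, 0], [4, 0, 0], 0],
  [[0, 0, 0], [4, 0, 0], 0],
  [[0, 0, 0], [4, 0, 0], 0],
  [[0, 0, 0], [4, 0, 0], 0],
  [[0, 0, 0], [4, 0, 0], 0],
  [[0, 0, 0], [2, 0, 0], 0],
  [[0, 0, 0], [1.5, 0, 0], 0],
  [[0, 0, 0], [0, 0, 0], 0],
  [[0, 0, 0], [0, 0, 0], 0],
])

```text
clock: 19.52
tool_pos: [0.2012, -0.5958, 0.0269]
eef_rot: [0.702, 0.085, -0.702, 0.085]
contact_force: [-0.7, -0.5, 0.0]
opening: 0.005
```

Emit:
drive_tool([
  [[0, 0, 0], [0.5, 0, 0], 0],
  [[0, 0, 0], [0.2, 0, 0], 0],
  [[0, 0, 0], [0, 0, 0], 0],
  [[0, 0, 0], [0, 0, 0], 0],
])

```text
clock: 19.85
tool_pos: [0.2001, -0.5966, 0.0202]
eef_rot: [0.702, 0.084, -0.702, 0.085]
contact_force: [-0.7, 0.1, 0.8]
opening: 0.007
```

Emit:
drive_tool([
  [[0, 0, 0], [0.5, 0, 0], 0],
  [[0, 0, 0], [0.2, 0, 0], 0],
  [[0, 0, 0], [0, 0, 0], 0],
  [[0, 0, 0], [0, 0, 0], 0],
])

```text
clock: 20.18
tool_pos: [0.1998, -0.5959, 0.012]
eef_rot: [-0.702, -0.085, 0.702, -0.084]
contact_force: [-0.5, -0.2, -0.1]
opening: 0.006
```

Emit:
drive_tool([
  [[0, 0, 0], [0.2, 0, 0], 0],
  [[0, 0, 0], [0, 0, 0], 0],
  [[0, 0, 0], [0, 0, 0], 0],
])

```text
clock: 20.43
tool_pos: [0.1999, -0.5962, 0.0115]
eef_rot: [-0.702, -0.084, 0.702, -0.085]
contact_force: [-0.8, 2.0, 9.7]
opening: 0.004
```

Emit:
drive_tool([
  [[0, 0, 0], [0.2, 0, 0], 0],
  [[0, 0, 0], [0, 0, 0], 0],
  [[0, 0, 0], [0, 0, 0], 0],
])

```text
clock: 20.68
tool_pos: [0.2, -0.5962, 0.0115]
eef_rot: [-0.702, -0.084, 0.702, -0.085]
contact_force: [-2.9, 7.4, 24.4]
opening: 0.008
```

The table touch at TCP 0.0115 shows the tip height is right within 0.5 mm. The hub top at 0.292 is then lower than either case predicts, and vision puts the axis at 0.2756. These disagree, so I touch a plain arm rod, whose top is exactly 6.5 mm above the axis.

Emit:
drive_tool([
  [[0, 0, 0], [-4, 0, 0], 0],
  [[0, 0, 0], [-4, 0, 0], 0],
  [[0, 0, 0], [-4.1, 0, 0], 0],
  [[0, 0, 0], [-4.1, 0, 0], 0],
  [[0, 0, 0], [-4.1, 0, 0], 0],
  [[0, 0, 0], [-4.1, 0, 0], 0],
  [[0, 0, 0], [-4.1, 0, 0], 0],
  [[0, 0, 0], [-4.1, 0, 0], 0],
  [[0, 0, 0], [-3, -1, -1], 0],
  [[0, 0, 0], [-1, -2, -2], 0],
  [[0, 0, 0], [0, -2.5, -2.9], 0],
  [[0, 0, 0], [0, -2.5, -2.9], 0],
])

```text
clock: 21.68
tool_pos: [0.2665, -0.4971, 0.3754]
eef_rot: [0.702, 0.083, -0.702, 0.085]
contact_force: [0.7, 0.1, 0.1]
opening: 0.007
```

Emit:
drive_tool([
  [[0, 0, 0], [0, -2.6, -2.9], 0],
  [[0, 0, 0], [0, -2.6, -2.9], 0],
  [[0, 0, 0], [0, -2.6, -2.9], 0],
  [[0, 0, 0], [0, -2.6, -2.9], 0],
  [[0, 0, 0], [0, -2.6, -2.9], 0],
  [[0, 0, 0], [0, -2.6, -2.9], 0],
  [[0, 0, 0], [0, -2.6, -2.9], 0],
  [[0, 0, 0], [0, -2.6, -2.9], 0],
  [[0, 0, 0], [0, -2.6, -2.9], 0],
  [[0, 0, 0], [0, -2.6, -2.9], 0],
  [[0, 0, 0], [0, 0, 0], 0],
  [[0, 0, 0], [0, 0, 0], 0],
])

```text
clock: 22.68
tool_pos: [0.4874, -0.1733, 0.3742]
eef_rot: [0.702, 0.087, -0.702, 0.086]
contact_force: [-0.7, 0.0, 0.9]
opening: 0.004
```

```bash
python3 - <<'E'
from plant import r
from h import *
s=r.get_state();print(s["tool_pos"].round(4),totool(s,[.5696,-.057,.296]))
E
```

```text
[ 0.4874 -0.1733  0.3742] [  7.83  -9.27 -10.79]
```

Emit:
drive_tool([
  [[0, 0, 0], [0, -2.4, -2.8], 0],
  [[0, 0, 0], [0, -2.4, -2.8], 0],
  [[0, 0, 0], [0, -2.4, -2.8], 0],
  [[0, 0, 0], [0, -2.0, -2.4], 0],
  [[0, 0, 0], [0, 0, 0], 0],
  [[0, 0, 0], [3, 0, 0], 0],
  [[0, 0, 0], [3, 0, 0], 0],
  [[0, 0, 0], [1.8, 0, 0], 0],
  [[0, 0, 0], [0, 0, 0], 0],
  [[0, 0, 0], [0, 0, 0], 0],
])

```text
clock: 23.52
tool_pos: [0.5685, -0.0629, 0.2958]
eef_rot: [-0.701, -0.084, 0.703, -0.084]
contact_force: [-0.2, 0.5, 0.3]
opening: 0.007
```

Emit:
drive_tool([
  [[0, 0, 0], [0.2, 0, 0], 0],
  [[0, 0, 0], [0, 0, 0], 0],
  [[0, 0, 0], [0, 0, 0], 0],
])

```text
clock: 23.77
tool_pos: [0.57, -0.0614, 0.2956]
eef_rot: [0.703, 0.084, -0.701, 0.085]
contact_force: [0.2, 0.0, -0.2]
opening: 0.008
```

Emit:
drive_tool([
  [[0, 0, 0], [0.1, 0, 0], 0],
  [[0, 0, 0], [0, 0, 0], 0],
  [[0, 0, 0], [0, 0, 0], 0],
])

```text
clock: 24.02
tool_pos: [0.5695, -0.061, 0.2935]
eef_rot: [0.702, 0.085, -0.702, 0.085]
contact_force: [-0.6, 0.4, 0.1]
opening: 0.005
```

Emit:
drive_tool([
  [[0, 0, 0], [0.1, 0, 0], 0],
  [[0, 0, 0], [0, 0, 0], 0],
  [[0, 0, 0], [0, 0, 0], 0],
])

```text
clock: 24.27
tool_pos: [0.5694, -0.061, 0.2921]
eef_rot: [-0.702, -0.085, 0.702, -0.085]
contact_force: [-0.1, 0.6, -0.3]
opening: 0.004
```

Emit:
drive_tool([
  [[0, 0, 0], [0.1, 0, 0], 0],
  [[0, 0, 0], [0, 0, 0], 0],
  [[0, 0, 0], [0, 0, 0], 0],
])

```text
clock: 24.52
tool_pos: [0.5694, -0.061, 0.2911]
eef_rot: [-0.702, -0.085, 0.702, -0.085]
contact_force: [0.7, -0.4, -0.1]
opening: 0.006
```

Emit:
drive_tool([
  [[0, 0, 0], [0.1, 0, 0], 0],
  [[0, 0, 0], [0, 0, 0], 0],
  [[0, 0, 0], [0, 0, 0], 0],
])

```text
clock: 24.77
tool_pos: [0.5694, -0.061, 0.2902]
eef_rot: [-0.702, -0.085, 0.702, -0.085]
contact_force: [-0.3, 0.1, -0.1]
opening: 0.0
```

Emit:
drive_tool([
  [[0, 0, 0], [0.1, 0, 0], 0],
  [[0, 0, 0], [0, 0, 0], 0],
  [[0, 0, 0], [0, 0, 0], 0],
])

```text
clock: 25.02
tool_pos: [0.5694, -0.061, 0.2892]
eef_rot: [-0.702, -0.085, 0.702, -0.085]
contact_force: [0.2, 0.2, -0.4]
opening: 0.003
```

Emit:
drive_tool([
  [[0, 0, 0], [0.1, 0, 0], 0],
  [[0, 0, 0], [0, 0, 0], 0],
  [[0, 0, 0], [0, 0, 0], 0],
])

```text
clock: 25.27
tool_pos: [0.5699, -0.0607, 0.289]
eef_rot: [0.703, 0.085, -0.701, 0.085]
contact_force: [-0.3, -0.5, 4.8]
opening: 0.007
```

Emit:
drive_tool([
  [[0, 0, 0], [0.1, 0, 0], 0],
  [[0, 0, 0], [0, 0, 0], 0],
  [[0, 0, 0], [0, 0, 0], 0],
])

```text
clock: 25.52
tool_pos: [0.5703, -0.0605, 0.2889]
eef_rot: [0.703, 0.085, -0.701, 0.085]
contact_force: [-2.6, 0.6, 10.8]
opening: 0.001
```

Rod contact at TCP 0.2890 puts the axis at 0.2890 − 0.0115 − 0.0065 = 0.271. The platen is therefore down about 29 mm: tight, as the expected rest state. I withdraw and make a last check.

Emit:
drive_tool([
  [[0, 0, 0], [-2, 0, 0], 0],
  [[0, 0, 0], [-3, 0, 0], 0],
  [[0, 0, 0], [-4, 0, 0], 0],
  [[0, 0, 0], [-1, 1.5, 1.5], 0],
  [[0, 0, 0], [0, 2.6, 2.9], 0],
  [[0, 0, 0], [0, 2.6, 2.9], 0],
  [[0, 0, 0], [0, 2.6, 2.9], 0],
  [[0, 0, 0], [0, 2.6, 2.9], 0],
  [[0, 0, 0], [0, 2.6, 2.9], 0],
  [[0, 0, 0], [0, 2.6, 2.9], 0],
  [[0, 0, 0], [0, 2.6, 2.9], 0],
  [[0, 0, 0], [0, 2.6, 2.9], 0],
])

```text
clock: 26.52
tool_pos: [0.3809, -0.3376, 0.3871]
eef_rot: [-0.702, -0.085, 0.702, -0.085]
contact_force: [-0.1, 0.8, -0.7]
opening: 0.001
```

Emit:
drive_tool([
  [[0, 0, 0], [0, 2.6, 2.9], 0],
  [[0, 0, 0], [0, 2.6, 2.9], 0],
  [[0, 0, 0], [0, 2.6, 2.9], 0],
  [[0, 0, 0], [0, 2.6, 2.9], 0],
  [[0, 0, 0], [0, 2.6, 2.9], 0],
  [[0, 0, 0], [0, 2, 2], 0],
  [[0, 0, 0], [0, 0, 0], 0],
  [[0, 0, 0], [0, 0, 0], 0],
])

```text
clock: 27.18
tool_pos: [0.2561, -0.5223, 0.3864]
eef_rot: [-0.702, -0.083, 0.702, -0.083]
contact_force: [0.1, -0.2, -0.3]
opening: 0.005
```

```bash
python3 ang.py 376,217 304,270; python3 - <<'E'
from plant import r
from h import *
s=r.get_state();print(s["clock"],s["tool_pos"].round(3),s["contact_force"].round(1))
d=r.snapshot("side")["color"][:,:,::-1];cv2.imwrite("pics/side9.png",d)
E
```

```text
[375.6 216.7] 107 rad 0.1175 ang -170.9
[305.1 270.5] 214 rad 0.1143 ang 67.9
27.2333 [ 0.258 -0.521  0.387] [0.8 1.  0.1]
```

View pics/side9.png

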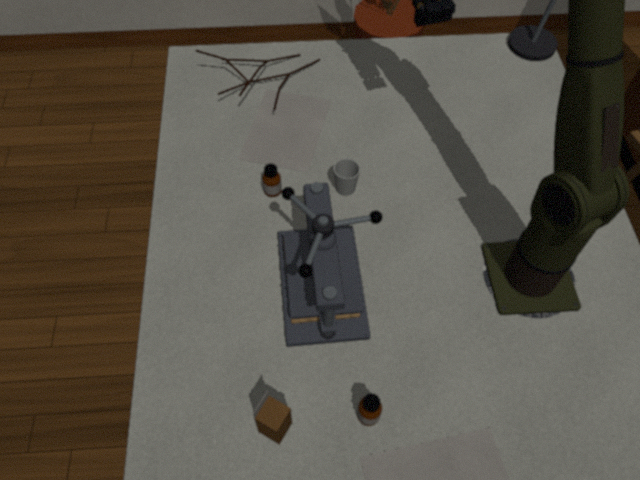

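The handle has stayed at the same angle (knob at (305,270)). The cup, both bottles and the carton are where they were, and the book's boards still show at (325,317). The robot touches nothing, so I hand in.

```bash
python3 -c "
from plant import r
print(r.finish_job())"
```

```text
the job is handed in; nothing more can be done
None
```

I pushed the handle clockwise with the closed fingertips against one arm until it would turn no further, let it spring back, withdrew, and handed the job in at about 27 s. `finish_job` gave no verdict. I believe the press is tight, but the evidence is indirect: I never measured the platen force itself.

- **Turn:** The handle ended up about 257° (4.5 rad) round from where it started. The push peaked at about 72 N at the wrist, against a limit of 120 N.
- **Spring-back disagreed with the task text:** The handle came back about 32° from its furthest point, where "a little" was expected. I read this as having pushed well past a springy stop.
- **Tightness:** The rod of one arm, touched from above and corrected by a touch on the table, puts the handle axis at 0.271 m. That is about 29 mm of platen travel, within about 0.5 mm; the rest state described is 28.7 mm.
- **Checks that disagreed on height:**
    - **Hub top:** touched at 0.292 m, about 3 mm lower than that travel would give.
    - **Camera:** put the handle axis at about 0.276 m, about 5 mm higher. I trusted the rod touch over both.
- **At hand-in:** The handle angle had not changed since release, and the robot was clear of everything. By eye in the side view, both bottles, the cup, the carton and the boards are where they were.

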